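Lay a brownie carton down on its side over the stop

TASK

The carton of brownies stands on end on the stand's ledge. With the fingers only, tip it over the low lip (the stop), towards the rest bar, and let it down gently so that it ends lying flat across the lip and the rest bar, window side up, its foot end still over the ledge at the stop. Do not pinch, lift or drop the carton, leave the other things alone, and take the hand away at the end.

Things in the scene. Friction and masses are not known exactly. Their poses are not given: they have to be found in the camera images.
- carton: closed rigid cardboard carton, about 0.3 kg, 40 mm thick (its x), 110 wide (its y), 180 tall (its z). Origin: centre of its underside (foot) as it stands on end. Brownie window on its +x broad face; the plain -x face looks at the stop, 2 to 8 mm from it, nearly square, and must end underneath. It balances at 12.5 degrees of lean, then falls by itself unless a finger is in front of it
- toe (a point): middle of the carton's bottom edge on the plain side, about which it tips: carton frame (-20, 0, 0) mm
- stand: fixed metal stand, 144 mm wide along its y; origin on the table, z up. The carton is laid down towards the stand's -x. From +x to -x: ledge the carton stands on (x 172 to 92 mm, top 52 above the table; heel strip 6 high at x 154 to 146); lip (x 92 to 80, top 60); gap open to the table; rest bar (x -13 to -25, top 60). Side runners 10 mm high at y +-66 mm
- stop (a point): the lip is the stop, 8 mm above the ledge. Middle of its top edge on the ledge side: stand frame (92, 0, 60) mm; axes as the stand's
- rest (a point): middle of the rest bar's top: stand frame (-19, 0, 60) mm. The laid carton reaches about 60 mm past the bar (less as far as the foot has slid back from the lip) with the bare table 60 mm below that end: room for a finger under it
- shaker: bystander: steel shaker jar, 56 mm across, 120 mm tall, standing either behind the ledge (at least 130 mm from the carton's origin) or beside it on the stand's +y side; origin at its underside's centre
- tub: bystander: white plastic tub, 76 mm across, 70 mm tall, standing either behind the ledge (at least 130 mm from the carton's origin) or beside it on the stand's +y side; origin at its underside's centre
- knife: bystander: flat spatula 200 mm long lying on the table beside the stand, along its own x; origin at the underside of its middle
Things that resemble listed ones, but are neither listed nor needed, are in the scene too. What is shaped like the carton but green or purple is not meant.

How it is judged:
By the outcome, as a careful person would: the job done as asked, in the order asked, and still so for the second after the job is handed in, with the robot touching nothing.
It also fails if it takes over 45 s, if anything falls off the work surface, if the arm or the gripper's body presses on something with over 40 N, if the wrist force passes 120 N, or if a joint passes its speed limit or range.

ROBOT

A 7-joint arm with a two-finger parallel gripper is mounted at the origin on the work surface. World frame = base frame: x ahead of the robot, y to its left, z up, the work surface at z = 0. Lengths are in m, angles in rad, forces in N, time in s.
With the tool pointing down it reaches from about 0.4 to 0.85 m from the base axis. Payload 10.4 kg.
Tool frame: the origin (TCP) lies where the fingers leave the gripper's body, on its centre line; the fingertips stand 70 mm ahead of it and the grasp point (between the pads) lies r.grip_depth ahead of it (r.grip_depth is the distance from the TCP to the grasp point, in m); z points along the fingers, y is the direction in which the jaws open and shut (so a half turn about z gives the same grasp; the last joint's range is limited). The gripper opens to 87 mm and grips with 3 to 60 N. Pads are 19 mm wide; open, the fingers measure 117 mm over their backs; the gripper's body (75 mm by 190 mm) begins 51 mm behind the grasp point.
Start: joints at [-1.247, 0.332, -0.065, 1.46, 0.022, 1.35, -0.088], TCP at [0.212, 0.588, 0.292] pointing down, gripper open.
Joint ranges: [-2.6, 2.6], [-0.5, 2.12], [-1.47, 1.34], [0.16, 2.42], [-1.27, 4.41], [0.06, 2.06], [-2.6, 2.6]. Speed limits (rad/s): [2.22, 2.22, 2.79, 2.79, 3.14, 3.14, 3.14].

INTERFACE

Orientations are given as a unit quaternion [x, y, z, w].
In Python, from bench import monitor, viewer, workorder, nets, r gives the robot as it stands.
- The arm moves only by the tool drive_tool, never from a script. Its argument "plan" is a list of rows, each an object of numbers: "rx", "ry", "rz": the turn, a rotation vector about the tool's x, y, z in units of 360 degrees (1.0 is 360 degrees); "x", "y", "z": the shift along the tool's x, y, z in units of 1000 mm (1.0 is 1000 mm); "fingers": the opening, from 0 (shut) to 1 (fully open). In form: [{"rx": .., "ry": .., "rz": .., "x": .., "y": .., "z": .., "fingers": ..}, ...]. A call has 1 to 12 rows; each row is the pose to reach, as a shift and turn from the pose commanded when the call began, along the tool's axes at that moment, turning the shorter way round; what a row does not reach only later rows make up. A row lasts 1/8 s, in which the tool goes at most 62.5 mm and 10.7 degrees, less where a joint would pass 70% of its speed; a pose out of reach is approached as far as the arm can. A call with a number of a shift or a turn outside -1 to 1 is refused whole. A call with a gripper value outside its range is refused whole. The fingers move at their own pace and stop on an object; "squeeze" is the grip in N (left out, the last holds). Time passes only in rows, so rows that repeat a pose let the fingers close. It gives the time, the measured TCP pose, the force and the opening at its end, in the units of the state.
- monitor.read_state(): the state, without advancing time (a new reading comes with each control period).
- viewer.camera(name): name is "scene" or "top"; returns a dict with "color" (480x640x3 uint8, red, green, blue), "depth" (480x640 float32, m along the optical axis (not along the pixel's ray), 0 where there is no reading), "camera_matrix" (3x3 intrinsics, pixels), "xyz" and "rotation" of the camera in the world. Camera axes: x right, y down, z forward; pixel columns grow to the right and rows downward; lengths in m; the calibration is good to about 2 mm. A picture is of the moment at which its call begins.
- workorder.close_job(): hands the job in, once; it reports no verdict.
Trained networks look in the newest picture that a camera, given by its name, has taken for a name from the list of things; names that differ only in an ending like _2 or _b are one class to them, and where a whole thing is asked for, a point or a joint stands for the part that bears it (a point fixed in the world has none). Each returns a list of dicts, best first, with "confidence" (0 to 1); they miss things now and then, are a little off and sometimes report something else, mostly with a low value. They report only what shows in the picture. A call takes as long as a camera call. They do not tell look-alikes from the thing itself.
- nets.find_in(label, camera): "centre" ([x, y, z] in m, in world coordinates, good to about 4 mm: the middle of the surface that is visible of it).
- nets.regions_of(label, camera): "region" (480x640 bool, what is visible of it).
The state is a dict: "time": time; "joint_positions": joint angles; "joint_vel": joint speeds; "joint_torque": joint torques, N m; "ee_pos": TCP position; "eef_rot": TCP orientation; "ft_force": force on the tool from outside, world axes, zero at the start; "torque": the same for the moment, N m; "width": finger opening in m.
Only numpy, scipy, OpenCV 4.12 (cv2) and the standard library are available. Lean on these libraries where they do the work, as an engineer would, in place of code of your own. Each camera call takes 0.05 s, during which the arm holds its last target.

## Working session

There is one attempt and no reset: what is moved stays moved. The work goes in short steps, Python scripts to look and compute and a tool call to move; the robot and the scene stay as the last step left them, time stands still between calls to the robot, and variables do not carry over. Pictures are saved under pics/ and viewed, and the job is handed in when it is done.

Besides the shell and the picture viewer there is one more tool, called after ">>>" by a JSON object that holds its "api" and its "payload". drive_tool: Moves the arm, as the interface text tells. Its arguments: {"type":"object","properties":{"plan":{"type":"array","items":{"type":"object","properties":{"rx":{"type":"number","minimum":-1,"maximum":1},"ry":{"type":"number","minimum":-1,"maximum":1},"rz":{"type":"number","minimum":-1,"maximum":1},"x":{"type":"number","minimum":-1,"maximum":1},"y":{"type":"number","minimum":-1,"maximum":1},"z":{"type":"number","minimum":-1,"maximum":1},"fingers":{"type":"number"}}}},"squeeze":{"type":"number"}},"required":["plan"]}

```bash
ls; mkdir -p pics
python3 - <<'E'
from bench import monitor, viewer, nets, r
import cv2
print(r.grip_depth); s=monitor.read_state(); print(s)
for c in ("scene","top"):
    d=viewer.camera(c); cv2.imwrite(f"pics/{c}0.png",d["color"][:,:,::-1]); print(c,d["xyz"],d["rotation"],d["camera_matrix"])
    for l in ("carton","stand","shaker","tub","knife"):
        print(l,[(x["confidence"],x["centre"]) for x in nets.find_in(l,c)])
E
```

```text
pics
0.051
{'time': 0.0, 'joint_positions': array([-1.24662396,  0.33287472, -0.06470105,  1.46094671,  0.02159566,
        1.34990197, -0.08849227]), 'joint_vel': array([-1.10640438e-03, -5.40046445e-04,  7.50330410e-04,  6.26270447e-05,
       -3.45987245e-04,  2.71306768e-04, -4.07422650e-04]), 'joint_torque': array([-3.71179076e-04, -6.23279786e+01,  2.37667747e-02, -3.89863408e+01,
       -6.15926133e-02,  3.99798725e-02,  1.52967305e-04]), 'ee_pos': array([0.21231566, 0.58752211, 0.29144952]), 'eef_rot': array([ 1.72504476e-01,  9.85008472e-01, -7.11660834e-04, -9.29598328e-05]), 'ft_force': array([-0.09640244, -0.41160584, -0.36640689]), 'torque': array([-0.006423  ,  0.02515684,  0.01453587]), 'width': 0.08654998508803448}
scene [0.47850255 0.18722486 0.67908532] [-0.21284671  0.96220949 -0.16590935  0.03637661] [[433.13215862   0.         323.23148473]
 [  0.         433.13215862 238.3080649 ]
 [  0.           0.           1.        ]]
carton [(0.89, [0.5771, -0.0431, 0.2088]), (0.86, [0.3703, -0.057, 0.1578]), (0.69, [0.4947, -0.2135, 0.1423])]
stand [(0.9, [0.5387, -0.0089, 0.0528])]
shaker [(0.84, [0.6447, -0.1781, 0.1135]), (0.74, [0.7334, 0.0324, 0.0404])]
tub [(0.64, [0.7331, 0.0312, 0.037])]
knife [(0.77, [0.6447, 0.1666, 0.0029])]
top [0.51623961 0.01075799 1.06991024] [ 0.70900765 -0.70447862  0.02387304 -0.0211685 ] [[563.26124997   0.         326.90866136]
 [  0.         563.26124997 236.55293114]
 [  0.           0.           1.        ]]
carton [(0.98, [0.4964, -0.2151, 0.1786]), (0.71, [0.3646, -0.0623, 0.1831]), (0.63, [0.5775, -0.0451, 0.2309])]
stand [(0.68, [0.5769, -0.0458, 0.2329]), (0.63, [0.5549, -0.0168, 0.0543])]
shaker [(0.68, [0.6483, -0.1821, 0.1189])]
tub [(0.7, [0.729, 0.0347, 0.0217])]
knife [(0.64, [0.6439, 0.1613, 0.0035])]
```

View pics/scene0.png

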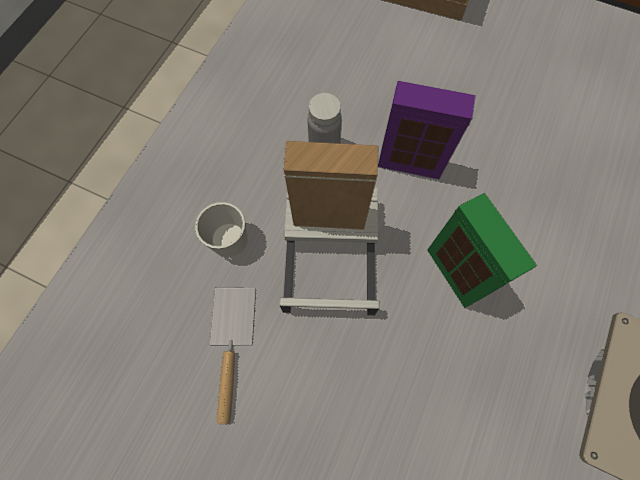

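View pics/top0.png

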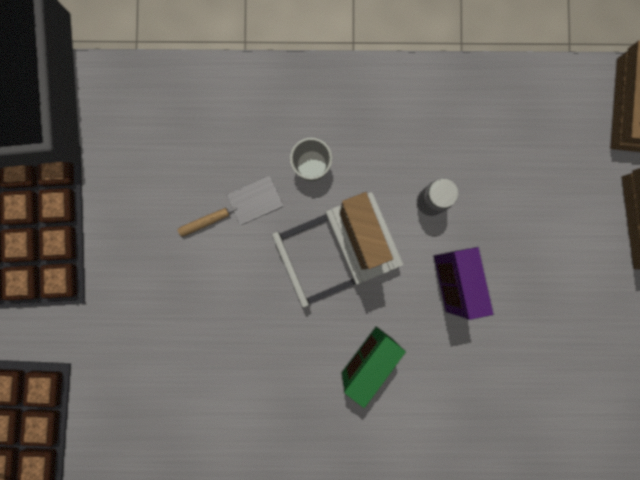

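The carton that is meant is the brown one at top-image (367,231), scene (330,185). The look-alikes are green at (374,367) and purple at (464,284). Next I'll fit the stand and carton frames from depth.

```bash
cat > h.py <<'E'
import numpy as np, cv2
from scipy.spatial.transform import Rotation as R
from bench import monitor, viewer, nets, r
def cloud(d):
    K=d["camera_matrix"];z=d["depth"].astype(float);v,u=np.mgrid[:480,:640]
    p=np.stack([(u-K[0,2])/K[0,0]*z,(v-K[1,2])/K[1,1]*z,z],-1)
    w=p@R.from_quat(d["rotation"]).as_matrix().T+d["xyz"]; w[z==0]=np.nan
    return w
def save(d,n,x0=0,y0=0,x1=640,y1=480,s=1):
    im=d["color"][y0:y1,x0:x1,::-1]; cv2.imwrite("pics/"+n+".png",cv2.resize(im,None,fx=s,fy=s,interpolation=cv2.INTER_CUBIC))
E
python3 - <<'E'
from h import *
print([a for a in dir(r) if a[0]!='_'])
for c,(x,y) in (("top",(367,231)),("scene",(335,160))):
    d=viewer.camera(c); w=cloud(d); save(d,c+"crop",*((260,140,480,300) if c=="top" else (190,80,410,320)),s=2.5)
    box=(abs(w[...,0]-.56)<.2)&(abs(w[...,1]+.02)<.16)
    for lo,hi,n in ((.215,.25,"ctop"),(.055,.066,"60"),(.046,.0545,"52")):
        m=(box&(w[...,2]>lo)&(w[...,2]<hi)).astype(np.uint8)
        nn,l,st,ce=cv2.connectedComponentsWithStats(m)
        for i in range(1,nn):
            if st[i,4]<60: continue
            P=w[l==i]
            q,sz,a=cv2.minAreaRect((P[:,:2]*1000).astype(np.float32))
            print(c,n,st[i,4],"px",ce[i].round(),"rect",np.round(q,1),np.round(sz,1),round(a,1),"z",np.median(P[:,2]).round(4))
    print("table z",np.nanmedian(w[...,2]))
E
```

```text
['PlanningError', 'grip_depth']
top ctop 2025 px [366. 230.] rect [580.5 -51.7] [109.9  40.5] 21.8 z 0.2324
top 60 91 px [309. 147.] rect [737.   40.7] [35.1 66.9] 8.4 z 0.061
top 60 553 px [343. 246.] rect [564.9 -25.2] [143.6  18.7] 23.3 z 0.0601
top 60 538 px [289. 269.] rect [522.  74.] [143.1  12.1] 23.4 z 0.0604
top 52 71 px [310. 147.] rect [740.5  39.1] [26.8 62.2] 1.3 z 0.0508
top 52 426 px [385. 233.] rect [595.4 -95.8] [143.9  17.3] 20.7 z 0.0521
top 52 513 px [359. 253.] rect [577.  -52.8] [144.   53.8] 23.6 z 0.0522
table z 0.0007186318491911869
scene ctop 3334 px [331. 161.] rect [579.8 -53. ] [110.2  42.2] 21.6 z 0.2307
scene 60 90 px [322. 139.] rect [ 649.9 -169.8] [47.5 15.1] 5.9 z 0.061
scene 60 207 px [214. 215.] rect [733.4  28.6] [66.7 39.5] 58.4 z 0.0612
scene 60 190 px [329. 225.] rect [572.3 -34.6] [109.2   2.4] 21.7 z 0.0606
scene 60 78 px [233. 242.] rect [694.8  49.7] [62.  17.5] 62.6 z 0.0604
scene 60 730 px [331. 235.] rect [562.9 -23.4] [143.9  12.8] 23.3 z 0.0586
scene 60 146 px [449. 259.] rect [388.7 -63.2] [ 2.4 71.8] 52.4 z 0.0608
scene 60 837 px [330. 303.] rect [521.5  73. ] [143.8  12.5] 23.4 z 0.0587
scene 52 784 px [337. 222.] rect [576.6 -55.2] [144.1  53.6] 23.6 z 0.051
scene 52 151 px [214. 218.] rect [734.4  29.8] [64.1 35.3] 64.6 z 0.0504
scene 52 173 px [330. 240.] rect [560.6 -18.5] [142.2   1.5] 23.2 z 0.0502
scene 52 104 px [447. 261.] rect [388.6 -62.9] [ 2.4 71.8] 52.2 z 0.0504
table z -0.0011380250132705938
```

```bash
ls pics
```

```text
scene0.png
scenecrop.png
top0.png
topcrop.png
```

View pics/topcrop.png

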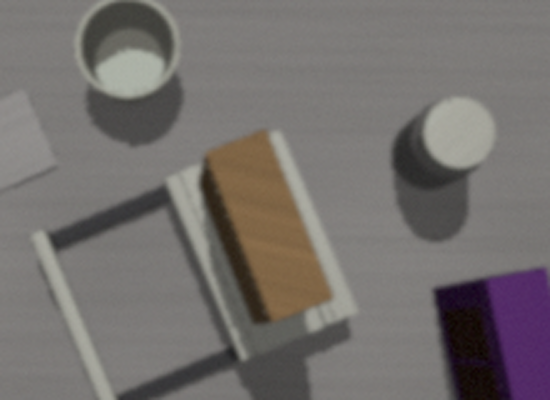

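View pics/scenecrop.png

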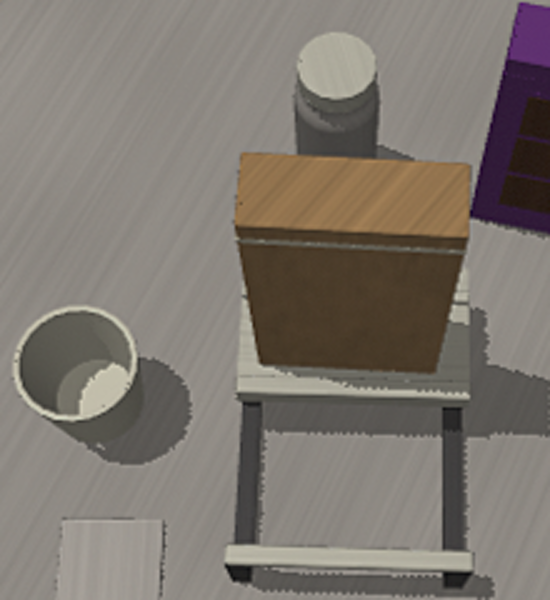

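>>> {"api": "drive_tool", "payload": {"plan": [{"z": -0.05, "rx": 0.025}, {"z": -0.1, "rx": 0.05}, {"z": -0.1, "rx": 0.05}]}}

```text
validation failed for argument at $.pl...
```

```bash
cat >> h.py <<'E'
import json,os
def rec():
    s=monitor.read_state()
    with open("log.jsonl","a") as f: f.write(json.dumps([list(s["joint_positions"]),list(s["ee_pos"]),list(s["eef_rot"])])+"\n")
    return s
E
python3 -c "
from h import *
s=rec(); print(s['time'],s['joint_positions'].round(3),s['ee_pos'],s['eef_rot'],s['ft_force'])"
```

```text
0.7 [-1.247  0.332 -0.065  1.46   0.022  1.35  -0.089] [0.21241938 0.58779409 0.29229642] [ 1.72540318e-01  9.85002455e-01  4.90744832e-05 -1.34032494e-05] [0.1809441  0.4885956  0.71770941]
```

The crops show the brown carton on the ledge with its plain face toward the lip, as described. The move was refused at validation, so I'll send complete rows.

>>> {"api": "drive_tool", "payload": {"plan": [{"rx": 0.025, "ry": 0, "rz": 0, "x": 0, "y": 0, "z": -0.05, "fingers": 1}, {"rx": 0.05, "ry": 0, "rz": 0, "x": 0, "y": 0, "z": -0.1, "fingers": 1}, {"rx": 0.05, "ry": 0, "rz": 0, "x": 0, "y": 0, "z": -0.1, "fingers": 1}], "squeeze": 5}}

```text
time: 1.08
ee_pos: [0.2128, 0.5892, 0.3947]
eef_rot: [0.17, 0.973, -0.154, -0.027]
ft_force: [0.4, 0.4, -1.5]
width: 0.0867
```

```bash
python3 -c "
from h import *
s=rec(); print(s['time'],s['joint_positions'].round(3),s['ee_pos'],s['eef_rot'],s['ft_force'])"
```

```text
1.075 [-1.263  0.519 -0.043  1.02  -0.004  1.915 -0.08 ] [0.21277286 0.58918896 0.39466669] [ 0.17038492  0.97297111 -0.15350775 -0.02704734] [ 0.39771951  0.40195349 -1.53085316]
```

>>> {"api": "drive_tool", "payload": {"plan": [{"rx": 0, "ry": 0.025, "rz": 0.025, "x": 0, "y": 0, "z": 0, "fingers": 1}, {"rx": 0, "ry": 0.05, "rz": 0.05, "x": 0, "y": -0.05, "z": 0, "fingers": 1}, {"rx": 0, "ry": 0.05, "rz": 0.05, "x": 0, "y": -0.1, "z": 0, "fingers": 1}]}}

```text
time: 1.45
ee_pos: [0.1809, 0.4968, 0.4219]
eef_rot: [0.345, 0.917, -0.128, -0.155]
ft_force: [0.4, 0.8, 1.1]
width: 0.087
```

```bash
python3 -c "
from h import *
s=rec(); print(s['time'],s['joint_positions'].round(3),s['ee_pos'],s['eef_rot'],s['ft_force'])"
```

```text
1.45 [-1.133  0.256 -0.026  1.337 -0.297  1.82  -0.342] [0.18092133 0.49682454 0.42190577] [ 0.3449646   0.91682577 -0.12802841 -0.15504405] [0.37032525 0.75269006 1.114574  ]
```

>>> {"api": "drive_tool", "payload": {"plan": [{"rx": 0.025, "ry": -0.02, "rz": 0, "x": 0, "y": -0.05, "z": 0, "fingers": 1}, {"rx": 0.05, "ry": -0.04, "rz": 0, "x": -0.05, "y": -0.1, "z": 0, "fingers": 1}, {"rx": 0.05, "ry": -0.04, "rz": 0, "x": -0.1, "y": -0.1, "z": 0, "fingers": 1}]}}

```text
time: 1.82
ee_pos: [0.171, 0.3766, 0.406]
eef_rot: [0.294, 0.904, -0.297, -0.088]
ft_force: [1.6, -0.5, -0.1]
width: 0.087
```

```bash
python3 -c "
from h import *
s=rec(); print(s['time'],s['joint_positions'].round(3),s['ee_pos'],s['eef_rot'],s['ft_force'])"
```

```text
1.825 [-0.906  0.222 -0.318  1.483 -0.101  2.057 -0.314] [0.17095169 0.37661628 0.40601765] [ 0.29362276  0.90421359 -0.2973004  -0.08829454] [ 1.62954503 -0.49267105 -0.06113048]
```

```bash
cat > kin.py <<'E'
import numpy as np, json, itertools
from scipy.spatial.transform import Rotation as R
from scipy.optimize import least_squares
D=[([-1.24662396,0.33287472,-0.06470105,1.46094671,0.02159566,1.34990197,-0.08849227],[0.21231566,0.58752211,0.29144952],[1.72504476e-01,9.85008472e-01,-7.11660834e-04,-9.29598328e-05])]
D+=[json.loads(l) for l in open("log.jsonl")]
Q=np.array([d[0] for d in D]);P=np.array([d[1] for d in D]);O=R.from_quat([d[2] for d in D])
def rot(q,s,o):
    f=R.identity(); out=[]
    for i in range(7):
        f=f*R.from_euler('zyzyzyz'[i],s[i]*q[i]+o[i]); out.append(f)
    return out
if __name__=="__main__":
    res=[]
    for s in itertools.product([1,-1],repeat=7):
      for c in (0,np.pi/2,np.pi,-np.pi/2):
       for c0 in (0,np.pi):
        o=[c0,0,0,0,0,0,c]
        e=np.mean([np.linalg.norm((rot(q,s,o)[-1].inv()*O[i]).as_rotvec()) for i,q in enumerate(Q)])
        res.append((e,s,c0,c))
    res.sort(key=lambda t:t[0])
    for t in res[:6]: print(t)
E
python3 kin.py
```

```text
(np.float64(1.900678283265888e-09), (-1, 1, -1, 1, -1, 1, -1), 0, 1.5707963267948966)
(np.float64(1.9006784094796127e-09), (-1, -1, -1, -1, -1, -1, -1), 3.141592653589793, -1.5707963267948966)
(np.float64(0.17809826111368826), (-1, 1, -1, 1, 1, 1, -1), 0, 1.5707963267948966)
(np.float64(0.17809826111368843), (-1, -1, -1, -1, 1, -1, -1), 3.141592653589793, -1.5707963267948966)
(np.float64(0.20004468803703362), (-1, -1, 1, -1, 1, -1, 1), 3.141592653589793, -1.5707963267948966)
(np.float64(0.2000446880370339), (-1, 1, 1, 1, 1, 1, 1), 0, 1.5707963267948966)
```

```bash
cat >> kin.py <<'E'
S=(-1,1,-1,1,-1,1,-1);OF=[0,0,0,0,0,0,np.pi/2]
def cols(q):
    f=rot(q,S,OF); m=[x.as_matrix() for x in f]
    return np.stack([[0,0,1.],m[1][:,2],m[1][:,0],m[3][:,2],m[3][:,0],m[5][:,2],m[5][:,0]],1),f[-1]
A=np.concatenate([cols(q)[0] for q in Q]); L,_,rk,sv=np.linalg.lstsq(A,P.ravel(),rcond=1e-4)
def fk(q):
    c,f=cols(q); return c@L,f
lo=np.array([-2.6,-.5,-1.47,.16,-1.27,.06,-2.6]);hi=np.array([2.6,2.12,1.34,2.42,4.41,2.06,2.6])
def ik(p,rt,q0,reg=.02):
    def f(q):
        pp,rr=fk(q); return np.r_[(pp-p)*10,(rr.inv()*rt).as_rotvec()*2,reg*(q-q0)]
    s=least_squares(f,np.clip(q0,lo+.02,hi-.02),bounds=(lo+.01,hi-.01)); pp,rr=fk(s.x)
    return s.x,np.linalg.norm(pp-p)*1000,np.degrees(np.linalg.norm((rr.inv()*rt).as_rotvec()))
E
cat > path.py <<'E'
from kin import *
YAW=np.radians(-67.6); C=np.array([.5802,-.0524]); ux=np.array([np.cos(YAW),np.sin(YAW)])
UX=np.r_[ux,0];UZ=np.array([0,0,1.])
def W(X,Z): return np.r_[C+(X-119.8)/1000*ux,Z/1000]
def hand(X,Z,phi,sgn):   # TCP stand X,Z mm, tilt deg -> world pose
    p=np.radians(phi); jaw=np.cos(p)*UX+np.sin(p)*UZ; tz=np.sin(p)*UX-np.cos(p)*UZ
    y=sgn*jaw; x=np.cross(y,tz)
    return W(X,Z),R.from_matrix(np.stack([x,y,tz],1))
def front(th,phi,w,back=30,d=8.):
    """front finger touching carton at lean th; TCP such that carton top plain edge lies 'back' ahead of TCP along finger"""
    t=np.radians(th); a=np.array([-np.sin(t),np.cos(t)])
    if np.tan(t)*8<=d: e=np.array([92+d,52.])+180*a
    else: e=np.array([92,60.])+(180-np.hypot(8,d))*a
    p=np.radians(phi); return e-back*np.array([np.sin(p),-np.cos(p)])+w/2*np.array([np.cos(p),np.sin(p)])
def rear(th,w,back=30,d=8.):
    X=front(th,th,w,back,d); t=np.radians(th); return X-(w-40)*np.array([np.cos(t),np.sin(t)])
E
python3 - <<'E'
from path import *
print(L.round(4),rk,sv.round(3)); print(np.abs(A@L-P.ravel()).max())
for sgn in (1,-1):
    q=np.array([0.1,.3,0,1.5,0.,1.3,1.1 if sgn==1 else -2.]); 
    print("sgn",sgn)
    best=None
    for q7 in (-2,-1,0,1,2):
        a=ik(*hand(*rear(0,52),0,sgn),np.array([0.1,.3,0,1.5,0.,1.3,q7]),.001)
        if best is None or a[1]+a[2]<best[1]+best[2]: best=a
    q=best[0]; print(0,q.round(2),best[1:])
    for th in (15,30,45,60,75,90):
        ph=min(th,78)
        q,e,o=ik(*hand(*front(th,ph,52 if th<50 else 87),ph,sgn),q); print(th,q.round(2),round(e,1),round(o,1),front(th,ph,87).round(0))
E
```

```text
[-0.144   0.5942  0.0203  0.4196 -0.1819  0.2019  0.0383] 7 [4.426 3.822 0.575 0.519 0.356 0.269 0.079]
0.03577787806041838
sgn 1
0 [ 0.07  0.24  0.01  1.66 -0.    1.24 -1.09] (np.float64(7.73143136753958e-06), np.float64(2.6955803377692273e-06))
15 [-0.1   0.18  0.02  1.76  0.27  1.14 -1.36] 0.0 0.0 [ 88. 266.]
30 [-0.28  0.14 -0.    1.89  0.58  1.12 -1.72] 0.0 0.0 [ 33. 256.]
45 [-0.43  0.14 -0.04  2.04  0.86  1.2  -2.08] 0.0 0.0 [-18. 231.]
60 [-0.53  0.18 -0.05  2.16  1.07  1.34 -2.33] 0.0 0.0 [-58. 197.]
75 [-0.62  0.26 -0.04  2.3   1.21  1.5  -2.58] 0.0 0.0 [-89. 153.]
90 [-1.2   0.4   0.72  2.35  1.23  1.22 -2.59] 0.1 0.0 [-97. 109.]
sgn -1
0 [ 0.09  0.24 -0.02  1.66  0.    1.24  2.04] (np.float64(7.4311416100123115e-06), np.float64(2.173764379782195e-06))
15 [-0.07  0.18 -0.01  1.76  0.28  1.14  1.77] 0.0 0.0 [ 88. 266.]
30 [-0.25  0.14 -0.04  1.89  0.59  1.13  1.41] 0.0 0.0 [ 33. 256.]
45 [-0.4   0.14 -0.07  2.04  0.87  1.2   1.06] 0.0 0.0 [-18. 231.]
60 [-0.5   0.18 -0.08  2.16  1.08  1.35  0.8 ] 0.0 0.0 [-58. 197.]
75 [-0.59  0.26 -0.07  2.3   1.21  1.51  0.55] 0.0 0.0 [-89. 153.]
90 [-0.62  0.32 -0.07  2.37  1.23  1.53  0.43] 0.0 0.0 [-97. 109.]
```

```bash
cat >> path.py <<'E'
def delta(p,rt,s):
    R0=R.from_quat(s["eef_rot"]); d=R0.inv().apply(p-s["ee_pos"]); v=(R0.inv()*rt).as_rotvec()
    return np.r_[v/(2*np.pi),d].round(4), np.degrees(np.linalg.norm(v)).round(1)
E
python3 - <<'E'
from path import *
from h import monitor
s=monitor.read_state()
print(delta(*hand(119.8,380,0,-1),s))
E
```

```text
(array([-0.0927, -0.0487, -0.1566, -0.5822, -0.068 ,  0.0926]), np.float64(67.8))
```

>>> {"api": "drive_tool", "payload": {"plan": [{"rx": -0.013, "ry": -0.007, "rz": -0.022, "x": -0.05, "y": -0.01, "z": 0.0, "fingers": 0.8}, {"rx": -0.026, "ry": -0.014, "rz": -0.045, "x": -0.11, "y": -0.01, "z": 0.0, "fingers": 0.6}, {"rx": -0.04, "ry": -0.02, "rz": -0.067, "x": -0.17, "y": -0.02, "z": 0.02, "fingers": 0.6}, {"rx": -0.04, "ry": -0.02, "rz": -0.067, "x": -0.2, "y": -0.02, "z": 0.03, "fingers": 0.6}]}}

```text
time: 2.33
ee_pos: [0.3161, 0.2279, 0.3973]
eef_rot: [0.093, 0.979, -0.174, -0.054]
ft_force: [-0.4, 0.7, 0.2]
width: 0.0566
```

```bash
python3 -c "
from h import *
s=rec(); print(s['time'],s['joint_positions'].round(3),s['joint_vel'].round(2),s['ee_pos'],s['eef_rot'],s['ft_force'],s['width'])
from path import *
print(delta(*hand(119.8,380,0,-1),s))
"
```

```text
2.325 [-0.643 -0.016 -0.184  1.681  0.123  1.82   0.564] [ 0.27 -0.    0.26  0.16  0.18 -0.19  0.51] [0.31613517 0.2278821  0.39730771] [ 0.09323425  0.97889147 -0.17369001 -0.05395049] [-0.42366675  0.70810752  0.15135913] 0.05659451601080795
(array([-0.0519, -0.0281, -0.0914, -0.3156, -0.2092,  0.0722]), np.float64(39.2))
```

>>> {"api": "drive_tool", "payload": {"plan": [{"rx": -0.013, "ry": -0.007, "rz": -0.023, "x": -0.04, "y": -0.03, "z": 0.01, "fingers": 0.6}, {"rx": -0.026, "ry": -0.014, "rz": -0.046, "x": -0.08, "y": -0.06, "z": 0.02, "fingers": 0.6}, {"rx": -0.026, "ry": -0.014, "rz": -0.046, "x": -0.1, "y": -0.07, "z": 0.02, "fingers": 0.6}]}}

```text
time: 2.7
ee_pos: [0.3994, 0.1361, 0.3957]
eef_rot: [-0.051, 0.994, -0.088, -0.028]
ft_force: [-1.2, -0.4, -0.5]
width: 0.0521
```

```bash
python3 -c "
from h import *
s=rec(); print(s['time'],s['joint_positions'].round(3),s['joint_vel'].round(2),s['ee_pos'],s['eef_rot'],s['ft_force'],s['width'])
from path import *
print(delta(*hand(119.8,380,0,-1),s))
"
```

```text
2.7 [-0.507 -0.085 -0.017  1.722  0.13   1.636  1.15 ] [ 0.12  0.2   0.15 -0.21  0.06  0.    0.24] [0.39941817 0.13605284 0.39566669] [-0.05138922  0.99436859 -0.08829778 -0.02817382] [-1.23545611 -0.44607756 -0.48202657] 0.05209683188112238
(array([-0.026 , -0.0143, -0.0457, -0.1622, -0.2012,  0.0405]), np.float64(19.6))
```

>>> {"api": "drive_tool", "payload": {"plan": [{"rx": 0.02, "ry": 0.02, "rz": -0.01, "x": -0.05, "y": -0.03, "z": 0.0, "fingers": 0.6}, {"rx": 0.03, "ry": 0.04, "rz": -0.02, "x": -0.1, "y": -0.06, "z": 0.0, "fingers": 0.6}]}}

```text
time: 2.95
ee_pos: [0.5052, 0.0906, 0.3998]
eef_rot: [-0.107, 0.964, -0.187, -0.155]
ft_force: [1.3, 0.9, 0.3]
width: 0.0525
```

```bash
python3 -c "
from h import *
s=rec(); print(s['time'],s['joint_positions'].round(3),s['joint_vel'].round(2),s['ee_pos'],s['eef_rot'],s['ft_force'],s['width'])
from path import *
print(delta(*hand(119.8,380,0,-1),s))
print(L.round(4),sv,(A@L-P.ravel()).reshape(-1,3).round(4))
def c2(q):
    f=rot(q,S,OF); m=[x.as_matrix() for x in f]
    return np.concatenate([np.eye(3)]+[m[i] for i in (0,1,2,3,4,5,6)],1)
B=np.concatenate([c2(q) for q in Q]); l2,_,rk2,sv2=np.linalg.lstsq(B,P.ravel(),rcond=1e-9); print(B.shape,rk2,np.abs(B@l2-P.ravel()).max(),l2.round(4))
"
```

```text
2.95 [-0.458  0.274  0.061  1.382  0.264  1.89   1.428] [ 0.29  1.4   0.35 -1.42  0.37  0.94  1.23] [0.50516561 0.0905659  0.39977905] [-0.10731764  0.96422872 -0.18669209 -0.15457025] [1.33469704 0.85593844 0.25632383] 0.05252222749180123
(array([-0.0493, -0.0605, -0.0264, -0.0551, -0.1431,  0.0543]), np.float64(29.7))
[ 0.2322  0.4588  0.0616  0.439  -0.0327  0.2938  0.0126] [5.59763859 4.84058004 0.67760429 0.61766564 0.43358048 0.42924626
 0.14941335] [[-0.0375  0.018  -0.0045]
 [-0.0375  0.0179 -0.0046]
 [-0.0436  0.0035 -0.0234]
 [-0.0435  0.016  -0.0052]
 [-0.0212  0.0104  0.0084]
 [-0.0238  0.0231  0.0158]
 [-0.0233  0.0365  0.0154]
 [-0.0219  0.0427 -0.0019]]
(24, 24) 17 2.8004725760588656e-09 [ 0.000e+00 -0.000e+00  1.291e-01  0.000e+00 -1.090e-02  1.291e-01
  0.000e+00 -1.090e-02  2.243e-01 -0.000e+00 -1.180e-02  2.243e-01
  0.000e+00 -1.180e-02  2.450e-01 -0.000e+00 -2.000e-04  2.450e-01
  0.000e+00 -2.000e-04  1.411e-01  0.000e+00  0.000e+00  1.411e-01]
```

```bash
cat >> kin.py <<'E'
def c2(q):
    f=rot(q,S,OF); m=[x.as_matrix() for x in f]
    return np.concatenate([np.eye(3)]+m,1),f[-1]
L2=np.linalg.lstsq(np.concatenate([c2(q)[0] for q in Q]),P.ravel(),rcond=1e-9)[0]
L2=L2.round(5)
def fk(q):
    c,f=c2(q); return c@L2,f
E
python3 - <<'E'
from path import *
from h import monitor
s=monitor.read_state(); q=s["joint_positions"]
print(fk(q)[0]-s["ee_pos"])
print(delta(*hand(119.8,380,0,-1),s))
def wr(q):
    f=rot(q,S,OF); m=[x.as_matrix() for x in f]; l=L2.reshape(8,3)
    p=l[0].copy(); out=[]
    for i in range(7): p=p+m[i]@l[i+1]; out.append(p.copy())
    return out[3],out[4]
for (X,Z),ph in [((119.8,380),0),(rear(0,52),0)]+[(front(th,min(th,78),52 if th<50 else 87),min(th,78)) for th in (15,30,45,60,75,80,85,90)]:
    q,e,o=ik(*hand(X,Z,ph,-1),q); print(ph,q.round(2),round(e,1),round(o,1),round(X),round(Z),[a.round(2) for a in wr(q)])
E
```

```text
[ 5.69763662e-06 -9.93731218e-06  4.32157851e-06]
(array([-0.0493, -0.0605, -0.0264, -0.0551, -0.1431,  0.0543]), np.float64(29.7))
0 [-0.13  0.2   0.17  1.44 -0.03  1.5   2.  ] 0.0 0.0 120 380 [array([ 0.34, -0.04,  0.68]), array([ 0.58, -0.05,  0.66])]
0 [-0.13  0.25  0.16  1.64 -0.04  1.26  2.  ] 0.0 0.0 114 262 [array([ 0.34, -0.04,  0.62]), array([ 0.58, -0.05,  0.54])]
15 [-0.29  0.16  0.1   1.76  0.26  1.18  1.68] 0.0 0.0 71 262 [array([0.31, 0.02, 0.62]), array([0.53, 0.06, 0.53])]
30 [-0.46  0.16  0.03  1.85  0.56  1.21  1.31] 0.0 0.0 18 247 [array([0.29, 0.08, 0.6 ]), array([0.49, 0.17, 0.49])]
45 [-0.63  0.26 -0.01  1.91  0.79  1.31  0.98] 0.0 0.0 -30 219 [array([0.28, 0.15, 0.56]), array([0.45, 0.27, 0.42])]
60 [-0.76  0.4  -0.    1.91  0.95  1.46  0.76] 0.0 0.0 -58 197 [array([0.29, 0.21, 0.5 ]), array([0.42, 0.34, 0.34])]
75 [-0.88  0.63  0.03  1.88  1.03  1.61  0.56] 0.0 0.0 -89 153 [array([0.3 , 0.28, 0.42]), array([0.4 , 0.39, 0.23])]
78 [-0.9   0.69  0.03  1.86  1.04  1.64  0.52] 0.0 0.0 -94 138 [array([0.3, 0.3, 0.4]), array([0.39, 0.4 , 0.2 ])]
78 [-0.9   0.72  0.03  1.85  1.04  1.63  0.5 ] 0.0 0.0 -96 123 [array([0.31, 0.3 , 0.39]), array([0.39, 0.4 , 0.18])]
78 [-0.9   0.75  0.03  1.85  1.03  1.62  0.48] 0.0 0.0 -97 109 [array([0.31, 0.31, 0.38]), array([0.39, 0.4 , 0.17])]
```

>>> {"api": "drive_tool", "payload": {"plan": [{"rx": -0.016, "ry": -0.02, "rz": -0.009, "x": -0.02, "y": -0.05, "z": 0.01, "fingers": 0.6}, {"rx": -0.032, "ry": -0.04, "rz": -0.018, "x": -0.04, "y": -0.1, "z": 0.04, "fingers": 0.6}, {"rx": -0.0493, "ry": -0.0605, "rz": -0.0264, "x": -0.0551, "y": -0.1431, "z": 0.0543, "fingers": 0.6}, {"rx": -0.0493, "ry": -0.0605, "rz": -0.0264, "x": -0.0551, "y": -0.1431, "z": 0.0543, "fingers": 0.6}, {"rx": -0.0493, "ry": -0.0605, "rz": -0.0264, "x": -0.0551, "y": -0.1431, "z": 0.0543, "fingers": 0.6}]}}

```text
time: 3.58
ee_pos: [0.5786, -0.052, 0.3791]
eef_rot: [-0.192, 0.981, 0.0, 0.001]
ft_force: [0.5, 1.6, 0.3]
width: 0.0521
```

Run:
```python
from h import *
from path import *
s=rec(); print(s['time'],s['joint_vel'].round(2),s['ee_pos'],s['ft_force'],s['width'])
print(delta(*hand(119.8,262,0,-1),s)); print(rear(0,52))
d=viewer.camera("top"); save(d,"hov",240,120,500,320,3)
```

```text
3.575 [-0.03  0.   -0.02 -0.01  0.    0.01 -0.  ] [ 0.5786065  -0.05204287  0.37910935] [0.48156678 1.56178514 0.25518715] 0.052126841532152135
(array([ 1.000e-04,  3.000e-04, -6.000e-04, -1.100e-03, -1.000e-03,
        1.171e-01]), np.float64(0.3))
[114. 262.]
```

View pics/hov.png

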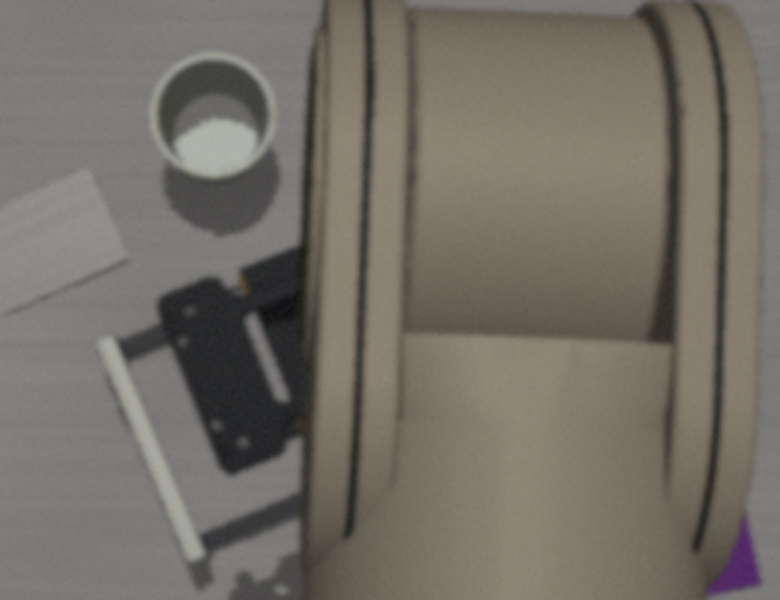

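>>> {"api": "drive_tool", "payload": {"plan": [{"rx": 0, "ry": 0, "rz": -0.0006, "x": -0.001, "y": -0.001, "z": 0.02, "fingers": 0.75}, {"rx": 0, "ry": 0, "rz": -0.0006, "x": -0.001, "y": -0.001, "z": 0.05, "fingers": 0.75}, {"rx": 0, "ry": 0, "rz": -0.0006, "x": -0.001, "y": -0.001, "z": 0.08, "fingers": 0.75}, {"rx": 0, "ry": 0, "rz": -0.0006, "x": -0.001, "y": -0.001, "z": 0.105, "fingers": 0.75}, {"rx": 0, "ry": 0, "rz": -0.0006, "x": -0.001, "y": -0.001, "z": 0.117, "fingers": 0.75}, {"rx": 0, "ry": 0, "rz": -0.0006, "x": -0.001, "y": -0.001, "z": 0.117, "fingers": 0.75}]}}

```text
time: 4.38
ee_pos: [0.5804, -0.0515, 0.2621]
eef_rot: [-0.195, 0.981, 0.001, 0.0]
ft_force: [0.1, -0.5, 0.5]
width: 0.0655
```

Run:
```python
from h import *
from path import *
s=rec(); print(s['time'],s['joint_vel'].round(2),s['ee_pos'],s['ft_force'],s['width'])
print(delta(*hand(119.8,262,0,-1),s))
d=viewer.camera("scene"); save(d,"desc",200,60,460,260,3)
```

```text
4.375 [ 0.01 -0.02  0.01 -0.03 -0.    0.01  0.  ] [ 0.58036386 -0.05150605  0.26214473] [ 0.10900248 -0.54609992  0.49122698] 0.06553105063893132
(array([ 0.0001,  0.0002,  0.0003,  0.0005, -0.0008,  0.0001]), np.float64(0.1))
```

View pics/desc.png

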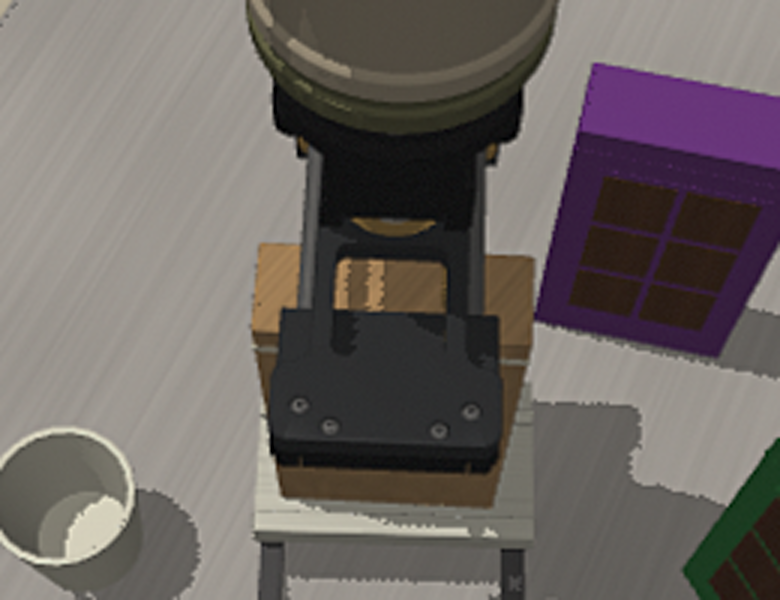

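Run:
```python
from h import *
from path import *
s=monitor.read_state()
p,rt=hand(119.8,262,0,-1); s0=dict(ee_pos=s['ee_pos'],eef_rot=s['eef_rot'])
for th in (0,2,4,6,8,9.5,11,12.5,14,15.5,17):
    X=rear(th,48); print(th,X.round(1),delta(*hand(*X,th,-1),s0)[0])
```

```text
0 [116. 262.] [0.     0.0004 0.0003 0.0007 0.0036 0.0011]
2 [108.7 262.4] [0.0056 0.0004 0.0002 0.0007 0.0109 0.0006]
4 [101.3 262.6] [0.0112 0.0004 0.0002 0.0006 0.0182 0.0005]
6 [ 94.  262.5] [0.0167 0.0004 0.0002 0.0006 0.0256 0.0005]
8 [ 86.6 262.2] [0.0223 0.0004 0.0002 0.0006 0.0329 0.0009]
9.5 [ 81.1 261.8] [0.0264 0.0004 0.0002 0.0006 0.0384 0.0013]
11 [ 75.6 261.2] [0.0306 0.0004 0.0002 0.0006 0.0439 0.0019]
12.5 [ 70.2 260.5] [0.0348 0.0004 0.0002 0.0006 0.0494 0.0026]
14 [ 64.7 259.6] [0.0389 0.0004 0.0002 0.0006 0.0548 0.0034]
15.5 [ 59.3 258.6] [0.0431 0.0004 0.0002 0.0006 0.0603 0.0044]
17 [ 53.9 257.5] [0.0473 0.0004 0.0002 0.0006 0.0656 0.0056]
```

>>> {"api": "drive_tool", "payload": {"plan": [{"rx": 0, "ry": 0, "rz": 0, "x": 0, "y": 0, "z": 0, "fingers": 0.55}, {"rx": 0, "ry": 0, "rz": 0, "x": 0, "y": 0, "z": 0, "fingers": 0.55}, {"rx": 0, "ry": 0, "rz": 0, "x": 0, "y": 0.002, "z": 0, "fingers": 0.55}, {"rx": 0, "ry": 0, "rz": 0, "x": 0, "y": 0.0036, "z": 0, "fingers": 0.55}, {"rx": 0.0056, "ry": 0, "rz": 0, "x": 0.0005, "y": 0.0109, "z": 0, "fingers": 0.55}, {"rx": 0.0112, "ry": 0, "rz": 0, "x": 0.0005, "y": 0.0182, "z": 0, "fingers": 0.55}, {"rx": 0.0167, "ry": 0, "rz": 0, "x": 0.0005, "y": 0.0256, "z": 0, "fingers": 0.55}, {"rx": 0.0167, "ry": 0, "rz": 0, "x": 0.0005, "y": 0.0256, "z": 0, "fingers": 0.55}, {"rx": 0.0167, "ry": 0, "rz": 0, "x": 0.0005, "y": 0.0256, "z": 0, "fingers": 0.55}]}}

```text
time: 5.55
ee_pos: [0.5704, -0.0298, 0.2626]
eef_rot: [-0.194, 0.98, -0.051, 0.011]
ft_force: [0.1, -0.8, 0.1]
width: 0.048
```

```bash
cat >> h.py <<'E'
def upts():
    d=viewer.camera("scene"); return d,cloud(d)
E
python3 - <<'E'
from h import *
from path import *
s=rec(); print(s['time'],s['joint_vel'].round(2),s['ee_pos'],s['ft_force'],s['width'])
print(delta(*hand(*rear(6,48),6,-1),s))
d=viewer.camera("scene"); save(d,"t6",200,60,460,260,3)
E
```

```text
5.55 [ 0.01  0.    0.    0.    0.   -0.   -0.  ] [ 0.57036923 -0.02975768  0.2626185 ] [ 0.09780226 -0.83781255  0.13271242] 0.04799010089229072
(array([ 0.0001,  0.0004, -0.0001, -0.0005,  0.0012, -0.    ]), np.float64(0.1))
```

View pics/t6.png

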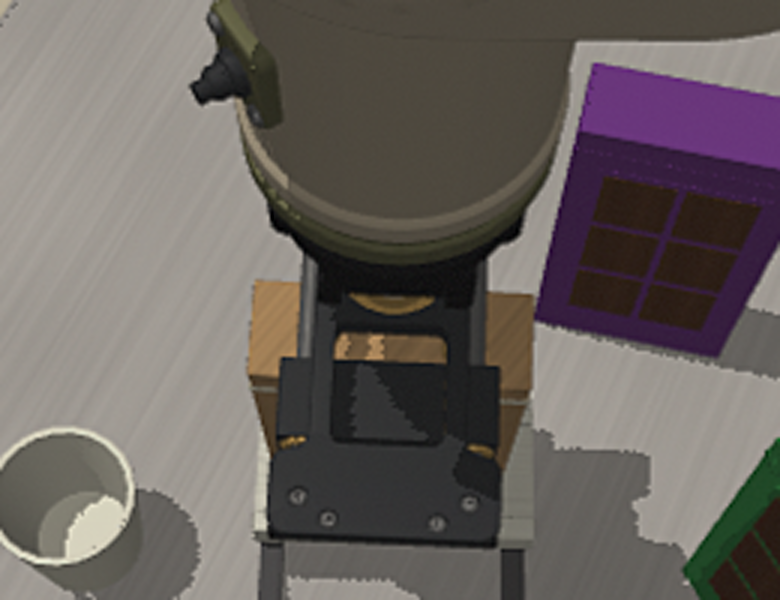

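```bash
cat > est.py <<'E'
from h import *
from path import *
def est(name=None,verbose=True):
    d=viewer.camera("scene"); w=cloud(d); c=d["color"].astype(int)
    hsv=cv2.cvtColor(d["color"],cv2.COLOR_RGB2HSV).astype(int)
    v=w-np.r_[C,0]; X=(v[...,:2]@ux)*1000+119.8; Y=(v[...,:2]@np.array([-ux[1],ux[0]]))*1000; Z=w[...,2]*1000
    m=(hsv[...,0]<22)&(hsv[...,1]>90)&(abs(Y)<62)&(X>-120)&(X<150)&(Z>40)&(Z<240)
    if name: save(d,name,180,60,460,330,2.8)
    pts=np.stack([X[m],Z[m]],1); best=[]
    rng=np.random.default_rng(0); P2=pts
    for k in range(3):
        if len(P2)<60: break
        bi=None
        for _ in range(400):
            a,b=P2[rng.choice(len(P2),2,False)]
            if np.hypot(*(b-a))<10: continue
            n=np.array([-(b-a)[1],(b-a)[0]])/np.hypot(*(b-a)); i=abs((P2-a)@n)<1.2
            if bi is None or i.sum()>bi.sum(): bi=i
        vx,vy,x0,y0=cv2.fitLine(P2[bi].astype(np.float32),cv2.DIST_HUBER,0,.01,.01).ravel()
        q=P2[bi]; t=(q-[x0,y0])@[vx,vy]
        ends=[np.array([x0,y0])+np.percentile(t,a)*np.array([vx,vy]) for a in (1,99)]
        ang=np.degrees(np.arctan2(vy,vx))%180
        print("line n=%d dir %.1f ends %s %s"%(bi.sum(),ang,ends[0].round(1),ends[1].round(1)))
        P2=P2[~bi]
E
python3 -c "
from est import *
est()"
```

```text
line n=1019 dir 5.6 ends [ 82.3 230. ] [120.4 233.8]
line n=244 dir 96.1 ends [ 81.9 228.3] [ 92.1 132.2]
line n=103 dir 11.9 ends [ 83.4 227.3] [120.1 235.1]
```

Run:
```python
from h import *
from path import *
s=monitor.read_state()
for th in (6,8,9.5,11,12.5,14,15.5):
    X=rear(th,48); print(th,X.round(1),delta(*hand(*X,th,-1),s)[0])
```

```text
6 [ 94.  262.5] [ 0.0001  0.0003 -0.0002 -0.0005  0.0014 -0.0001]
8 [ 86.6 262.2] [ 0.0056  0.0003 -0.0002 -0.0005  0.0088 -0.0005]
9.5 [ 81.1 261.8] [ 0.0098  0.0003 -0.0002 -0.0005  0.0143 -0.0007]
11 [ 75.6 261.2] [ 0.014   0.0003 -0.0002 -0.0005  0.0198 -0.0007]
12.5 [ 70.2 260.5] [ 0.0181  0.0003 -0.0002 -0.0005  0.0253 -0.0005]
14 [ 64.7 259.6] [ 0.0223  0.0003 -0.0002 -0.0005  0.0308 -0.0003]
15.5 [ 59.3 258.6] [ 0.0265  0.0003 -0.0002 -0.0005  0.0363  0.0002]
```

>>> {"api": "drive_tool", "payload": {"plan": [{"rx": 0.0028, "ry": 0, "rz": 0, "x": -0.0005, "y": 0.0045, "z": -0.0002, "fingers": 0.55}, {"rx": 0.0056, "ry": 0, "rz": 0, "x": -0.0005, "y": 0.0088, "z": -0.0005, "fingers": 0.55}, {"rx": 0.0084, "ry": 0, "rz": 0, "x": -0.0005, "y": 0.0125, "z": -0.0006, "fingers": 0.55}, {"rx": 0.0112, "ry": 0, "rz": 0, "x": -0.0005, "y": 0.0161, "z": -0.0007, "fingers": 0.55}, {"rx": 0.014, "ry": 0, "rz": 0, "x": -0.0005, "y": 0.0198, "z": -0.0007, "fingers": 0.55}, {"rx": 0.016, "ry": 0, "rz": 0, "x": -0.0005, "y": 0.0225, "z": -0.0006, "fingers": 0.55}, {"rx": 0.0181, "ry": 0, "rz": 0, "x": -0.0005, "y": 0.0253, "z": -0.0005, "fingers": 0.55}, {"rx": 0.0202, "ry": 0, "rz": 0, "x": -0.0005, "y": 0.028, "z": -0.0004, "fingers": 0.55}, {"rx": 0.0223, "ry": 0, "rz": 0, "x": -0.0005, "y": 0.0308, "z": -0.0003, "fingers": 0.55}, {"rx": 0.0223, "ry": 0, "rz": 0, "x": -0.0005, "y": 0.0308, "z": -0.0003, "fingers": 0.55}, {"rx": 0.0223, "ry": 0, "rz": 0, "x": -0.0005, "y": 0.0308, "z": -0.0003, "fingers": 0.55}]}}

```text
time: 7.02
ee_pos: [0.5591, -0.0009, 0.2597]
eef_rot: [-0.193, 0.974, -0.119, 0.025]
ft_force: [0.5, -0.1, 0.7]
width: 0.048
```

Run:
```python
from est import *
s=rec(); print(s['time'],s['ee_pos'],s['ft_force'],s['width'])
print(delta(*hand(*rear(14,48),14,-1),s))
est("t14")
```

```text
7.025 [ 0.55912303 -0.00089845  0.25968704] [ 0.54171066 -0.14289244  0.69368317] 0.0479941963436692
(array([-0.    ,  0.0004, -0.0001,  0.0001, -0.0005,  0.0002]), np.float64(0.1))
line n=663 dir 16.9 ends [ 48.2 223.1] [ 77.8 232.1]
line n=81 dir 17.0 ends [ 48.1 224.6] [ 74.5 232.7]
line n=72 dir 17.4 ends [ 47.9 221.3] [ 77.4 230.5]
```

View pics/t14.png

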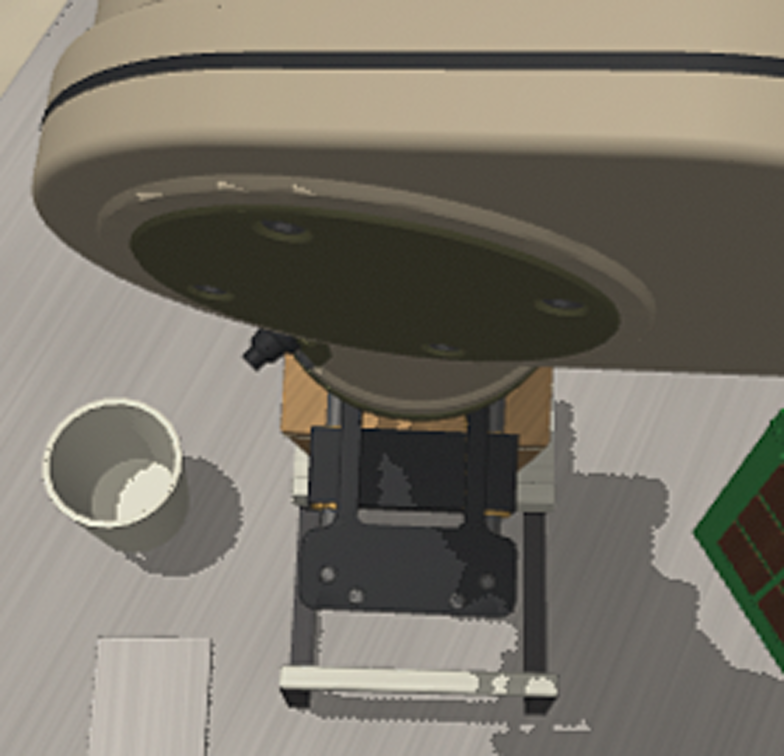

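```bash
cat > pl.py <<'E'
from h import *
from path import *
import sys
def plan(lst,**k):
    s=monitor.read_state(); prev=None
    for th,ph,w in lst:
        X=front(th,ph,w,**k); d,_=delta(*hand(*X,ph,-1),s)
        print(th,ph,w,round(w/87.3,3),X.round(0),d)
E
python3 - <<'E'
from pl import *
plan([(17,15.5,48),(18.5,18,48),(20,20,50.6),(22,22,53.2),(24,24,55.8),(26,26,58.4),(28,28,61),(30,30,63.6),(32,32,66.2),(34,34,68.8),(36,36,71.4),(36,36,71.4)])
E
```

```text
17 15.5 48 0.55 [ 62. 259.] [ 0.0041  0.0004 -0.0001  0.0001  0.0017 -0.0002]
18.5 18 48 0.55 [ 56. 259.] [ 0.0111  0.0004 -0.0001  0.0001  0.0078 -0.0008]
20 20 50.6 0.58 [ 52. 258.] [ 0.0166  0.0004 -0.0001  0.0001  0.0123 -0.0013]
22 22 53.2 0.609 [ 46. 257.] [ 0.0222  0.0004 -0.0001  0.0001  0.0184 -0.0015]
24 24 55.8 0.639 [ 40. 255.] [ 0.0277  0.0004 -0.0001  0.0001  0.0245 -0.0015]
26 26 58.4 0.669 [ 34. 254.] [ 0.0333  0.0003 -0.0001  0.0002  0.0306 -0.0013]
28 28 61 0.699 [ 28. 252.] [ 0.0389  0.0003 -0.0001  0.0002  0.0367 -0.0009]
30 30 63.6 0.729 [ 23. 250.] [ 0.0444  0.0003 -0.0002  0.0002  0.0428 -0.0004]
32 32 66.2 0.758 [ 17. 248.] [ 0.05    0.0003 -0.0002  0.0002  0.0489  0.0002]
34 34 68.8 0.788 [ 11. 245.] [ 0.0555  0.0003 -0.0002  0.0002  0.055   0.0011]
36 36 71.4 0.818 [  5. 243.] [ 0.0611  0.0003 -0.0002  0.0002  0.0611  0.0021]
36 36 71.4 0.818 [  5. 243.] [ 0.0611  0.0003 -0.0002  0.0002  0.0611  0.0021]
```

>>> {"api": "drive_tool", "payload": {"plan": [{"rx": 0.0041, "ry": 0, "rz": 0, "x": 0, "y": 0.0017, "z": -0.0002, "fingers": 0.55}, {"rx": 0.0111, "ry": 0, "rz": 0, "x": 0, "y": 0.0078, "z": -0.0008, "fingers": 0.55}, {"rx": 0.0166, "ry": 0, "rz": 0, "x": 0, "y": 0.0123, "z": -0.0013, "fingers": 0.58}, {"rx": 0.0222, "ry": 0, "rz": 0, "x": 0, "y": 0.0184, "z": -0.0015, "fingers": 0.609}, {"rx": 0.0277, "ry": 0, "rz": 0, "x": 0, "y": 0.0245, "z": -0.0015, "fingers": 0.639}, {"rx": 0.0333, "ry": 0, "rz": 0, "x": 0, "y": 0.0306, "z": -0.0013, "fingers": 0.669}, {"rx": 0.0389, "ry": 0, "rz": 0, "x": 0, "y": 0.0367, "z": -0.0009, "fingers": 0.699}, {"rx": 0.0444, "ry": 0, "rz": 0, "x": 0, "y": 0.0428, "z": -0.0004, "fingers": 0.729}, {"rx": 0.05, "ry": 0, "rz": 0, "x": 0, "y": 0.0489, "z": 0.0002, "fingers": 0.758}, {"rx": 0.0555, "ry": 0, "rz": 0, "x": 0, "y": 0.055, "z": 0.0011, "fingers": 0.788}, {"rx": 0.0611, "ry": 0, "rz": 0, "x": 0, "y": 0.0611, "z": 0.0021, "fingers": 0.818}, {"rx": 0.0611, "ry": 0, "rz": 0, "x": 0, "y": 0.0611, "z": 0.0021, "fingers": 0.818}]}}

```text
time: 8.57
ee_pos: [0.5364, 0.0547, 0.2423]
eef_rot: [-0.186, 0.933, -0.303, 0.061]
ft_force: [-0.0, -0.3, -1.0]
width: 0.0707
```

Run:
```python
from est import *
s=rec(); print(s['time'],s['joint_positions'].round(2),s['ee_pos'],s['ft_force'],s['width'])
print(delta(*hand(*front(36,36,71.4),36,-1),s))
est("t36")
```

```text
8.575 [-0.52  0.18  0.02  1.88  0.66  1.24  1.19] [0.53638835 0.0547347  0.24228276] [-0.02344685 -0.30753785 -0.98257333] 0.07073283525445846
(array([-0.0001,  0.0005,  0.0002,  0.0003, -0.0015,  0.0003]), np.float64(0.2))
line n=180 dir 126.7 ends [ 25.1 218.8] [ 95.2 124.7]
line n=165 dir 37.0 ends [ -5.8 195.7] [ 23.2 217.6]
```

View pics/t36.png

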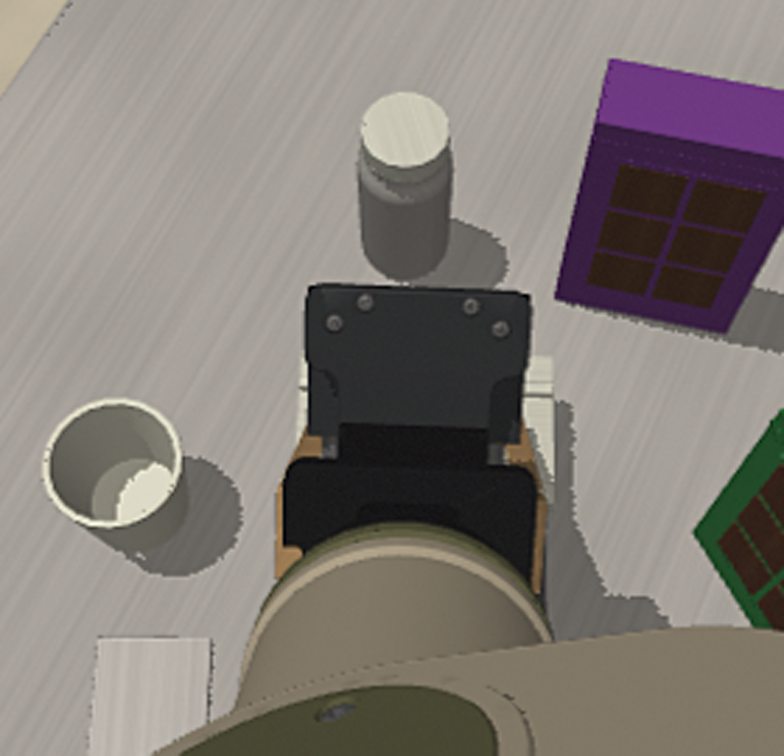

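Run:
```python
from pl import *
plan([(37.5,37.5,71.4),(39,39,74),(41,41,76.6),(43,43,79.2),(45,45,81.8),(47,47,84.4),(49,49,87),(51,51,87),(53,53,87),(55,55,87),(57,57,87),(57,57,87)],d=9)
```

```text
37.5 37.5 71.4 0.818 [  1. 240.] [ 0.0042  0.0004 -0.      0.0003  0.004  -0.    ]
39 39 74 0.848 [ -2. 238.] [ 0.0083  0.0004 -0.      0.0003  0.0082 -0.0008]
41 41 76.6 0.877 [ -8. 236.] [ 0.0139  0.0004 -0.      0.0003  0.0143 -0.0017]
43 43 79.2 0.907 [-13. 233.] [ 0.0195  0.0004 -0.      0.0003  0.0205 -0.0024]
45 45 81.8 0.937 [-19. 229.] [ 0.025   0.0004 -0.      0.0003  0.0267 -0.003 ]
47 47 84.4 0.967 [-24. 226.] [ 0.0306  0.0004 -0.      0.0003  0.0328 -0.0034]
49 49 87 0.997 [-29. 223.] [ 0.0361  0.0004 -0.0001  0.0003  0.0389 -0.0036]
51 51 87 0.997 [-34. 218.] [ 0.0417  0.0004 -0.0001  0.0003  0.046  -0.0034]
53 53 87 0.997 [-40. 214.] [ 0.0472  0.0004 -0.0001  0.0003  0.0531 -0.003 ]
55 55 87 0.997 [-45. 209.] [ 0.0528  0.0004 -0.0001  0.0003  0.0601 -0.0023]
57 57 87 0.997 [-50. 204.] [ 0.0583  0.0004 -0.0001  0.0003  0.0671 -0.0013]
57 57 87 0.997 [-50. 204.] [ 0.0583  0.0004 -0.0001  0.0003  0.0671 -0.0013]
```

>>> {"api": "drive_tool", "payload": {"plan": [{"rx": 0.0042, "ry": 0, "rz": 0, "x": 0, "y": 0.004, "z": 0, "fingers": 0.818}, {"rx": 0.0083, "ry": 0, "rz": 0, "x": 0, "y": 0.0082, "z": -0.0008, "fingers": 0.848}, {"rx": 0.0139, "ry": 0, "rz": 0, "x": 0, "y": 0.0143, "z": -0.0017, "fingers": 0.877}, {"rx": 0.0195, "ry": 0, "rz": 0, "x": 0, "y": 0.0205, "z": -0.0024, "fingers": 0.907}, {"rx": 0.025, "ry": 0, "rz": 0, "x": 0, "y": 0.0267, "z": -0.003, "fingers": 0.937}, {"rx": 0.0306, "ry": 0, "rz": 0, "x": 0, "y": 0.0328, "z": -0.0034, "fingers": 0.967}, {"rx": 0.0361, "ry": 0, "rz": 0, "x": 0, "y": 0.0389, "z": -0.0036, "fingers": 0.997}, {"rx": 0.0417, "ry": 0, "rz": 0, "x": 0, "y": 0.046, "z": -0.0034, "fingers": 0.997}, {"rx": 0.0472, "ry": 0, "rz": 0, "x": 0, "y": 0.0531, "z": -0.003, "fingers": 0.997}, {"rx": 0.0528, "ry": 0, "rz": 0, "x": 0, "y": 0.0601, "z": -0.0023, "fingers": 0.997}, {"rx": 0.0583, "ry": 0, "rz": 0, "x": 0, "y": 0.0671, "z": -0.0013, "fingers": 0.997}, {"rx": 0.0583, "ry": 0, "rz": 0, "x": 0, "y": 0.0671, "z": -0.0013, "fingers": 0.997}]}}

```text
time: 10.12
ee_pos: [0.5154, 0.1052, 0.2035]
eef_rot: [-0.171, 0.862, -0.468, 0.093]
ft_force: [0.7, 0.1, -0.3]
width: 0.0866
```

Run:
```python
from est import *
s=rec(); print(s['time'],s['joint_positions'].round(2),s['ee_pos'],s['ft_force'],s['width'])
print(delta(*hand(*front(57,57,87,d=9),57,-1),s))
est("t57")
```

```text
10.125 [-0.72  0.37 -0.02  1.91  0.93  1.43  0.8 ] [0.5154311  0.10519916 0.20347818] [ 0.69437778  0.10832666 -0.32032721] 0.08659549731200346
(array([-0.0001,  0.0003,  0.0001,  0.0002, -0.0008, -0.0002]), np.float64(0.1))
line n=2328 dir 147.5 ends [-23.2 180.6] [125.   86.1]
line n=518 dir 57.0 ends [-45.8 148.8] [-25.9 179.5]
line n=264 dir 147.7 ends [-20.4 180.1] [109.1  98.2]
```

View pics/t57.png

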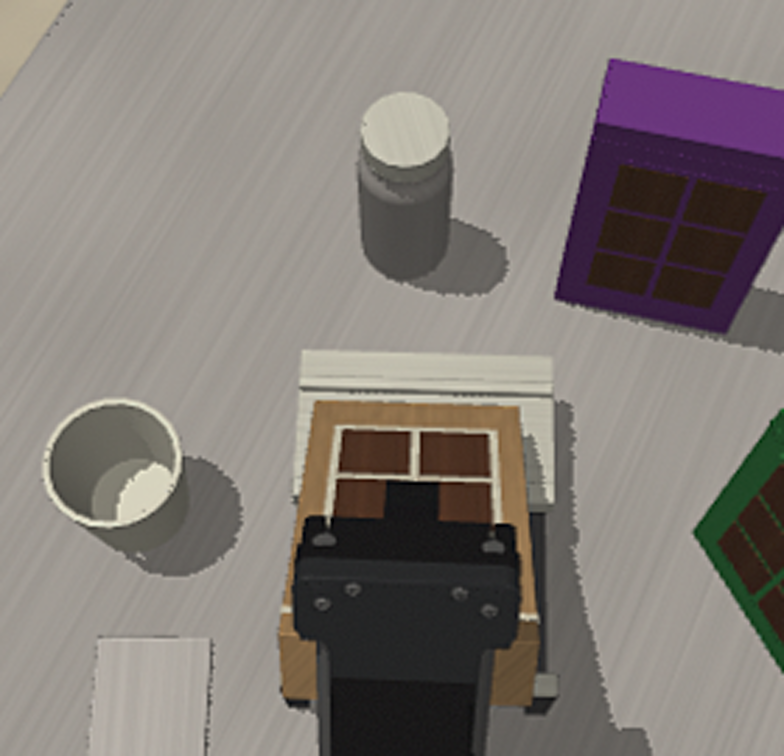

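Run:
```python
from pl import *
plan([(57.2,57.2,87),(59,59,87),(61,61,87),(63,63,87),(65,65,87),(67,67,87),(69,69,87),(71,71,87),(73,73,87),(75,75,87),(77,76.5,87),(77,76.5,87)],d=12.3,back=32)
```

```text
57.2 57.2 87 0.997 [-50. 203.] [ 0.0005  0.0002 -0.0001  0.0003  0.0006  0.0002]
59 59 87 0.997 [-55. 199.] [ 0.0055  0.0002 -0.0001  0.0003  0.0068 -0.0011]
61 61 87 0.997 [-59. 194.] [ 0.0111  0.0002 -0.0001  0.0003  0.0138 -0.0022]
63 63 87 0.997 [-64. 188.] [ 0.0166  0.0002 -0.0001  0.0003  0.0207 -0.0031]
65 65 87 0.997 [-68. 183.] [ 0.0222  0.0002 -0.0001  0.0003  0.0278 -0.0038]
67 67 87 0.997 [-73. 177.] [ 0.0277  0.0002 -0.0001  0.0003  0.0348 -0.0042]
69 69 87 0.997 [-77. 171.] [ 0.0333  0.0002 -0.0001  0.0003  0.0419 -0.0044]
71 71 87 0.997 [-80. 165.] [ 0.0389  0.0002 -0.0001  0.0003  0.0489 -0.0043]
73 73 87 0.997 [-84. 159.] [ 0.0444  0.0002 -0.0001  0.0003  0.056  -0.004 ]
75 75 87 0.997 [-87. 153.] [ 0.05    0.0002 -0.0001  0.0003  0.063  -0.0035]
77 76.5 87 0.997 [-90. 147.] [ 0.0541  0.0002 -0.0002  0.0003  0.0696 -0.0024]
77 76.5 87 0.997 [-90. 147.] [ 0.0541  0.0002 -0.0002  0.0003  0.0696 -0.0024]
```

>>> {"api": "drive_tool", "payload": {"plan": [{"rx": 0.0025, "ry": 0, "rz": 0, "x": 0.0003, "y": 0.003, "z": -0.0003, "fingers": 0.997}, {"rx": 0.0055, "ry": 0, "rz": 0, "x": 0.0003, "y": 0.0068, "z": -0.0011, "fingers": 0.997}, {"rx": 0.0111, "ry": 0, "rz": 0, "x": 0.0003, "y": 0.0138, "z": -0.0022, "fingers": 0.997}, {"rx": 0.0166, "ry": 0, "rz": 0, "x": 0.0003, "y": 0.0207, "z": -0.0031, "fingers": 0.997}, {"rx": 0.0222, "ry": 0, "rz": 0, "x": 0.0003, "y": 0.0278, "z": -0.0038, "fingers": 0.997}, {"rx": 0.0277, "ry": 0, "rz": 0, "x": 0.0003, "y": 0.0348, "z": -0.0042, "fingers": 0.997}, {"rx": 0.0333, "ry": 0, "rz": 0, "x": 0.0003, "y": 0.0419, "z": -0.0044, "fingers": 0.997}, {"rx": 0.0389, "ry": 0, "rz": 0, "x": 0.0003, "y": 0.0489, "z": -0.0043, "fingers": 0.997}, {"rx": 0.0444, "ry": 0, "rz": 0, "x": 0.0003, "y": 0.056, "z": -0.004, "fingers": 0.997}, {"rx": 0.05, "ry": 0, "rz": 0, "x": 0.0003, "y": 0.063, "z": -0.0035, "fingers": 0.997}, {"rx": 0.0541, "ry": 0, "rz": 0, "x": 0.0003, "y": 0.0696, "z": -0.0024, "fingers": 0.997}, {"rx": 0.0541, "ry": 0, "rz": 0, "x": 0.0003, "y": 0.0696, "z": -0.0024, "fingers": 0.997}]}}

```text
time: 11.68
ee_pos: [0.5002, 0.1416, 0.1465]
eef_rot: [-0.153, 0.77, -0.607, 0.121]
ft_force: [-0.8, -0.3, -1.3]
width: 0.0867
```

Run:
```python
from est import *
s=rec(); print(s['time'],s['joint_positions'].round(2),s['ee_pos'],s['ft_force'],s['width'])
print(delta(*hand(*front(77,76.5,87,d=12.3,back=32),76.5,-1),s))
est("t77")
```

```text
11.675 [-0.87  0.66  0.    1.87  1.05  1.64  0.54] [0.50018612 0.14158253 0.14654214] [-0.80607866 -0.2666732  -1.33673442] 0.08670166444170313
(array([-0.0001,  0.0002, -0.0001, -0.0001, -0.0004, -0.0001]), np.float64(0.1))
line n=4934 dir 167.3 ends [-54.8 133.7] [114.2  95.5]
line n=914 dir 167.3 ends [-58.5 132.9] [115.7  93.5]
line n=717 dir 167.3 ends [-49.3 134.1] [105.5  99.2]
```

View pics/t77.png

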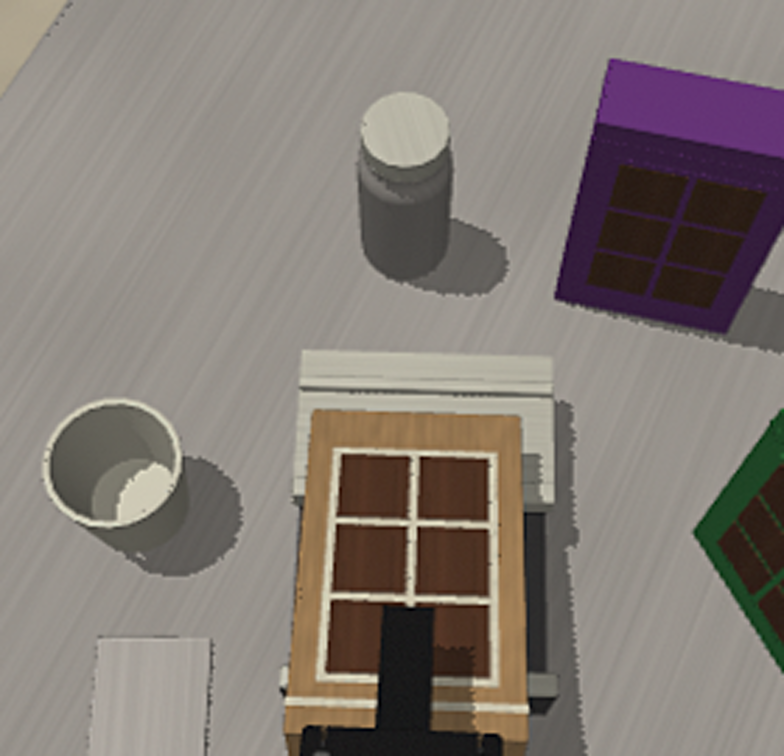

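Run:
```python
from pl import *
for t,p,b in [(78.5,77,32.5),(80,78,33),(81.5,78,34),(83,78,35),(84.5,78,36),(86,78,36),(87,78,37),(88,78,37),(89,78,37),(90,78,37),(91,78,37),(91,78,37),(92.2,78,37)]:
    plan([(t,p,87)],d=14.5,back=b)
```

```text
78.5 77 87 0.997 [-90. 142.] [ 0.0014  0.0001 -0.0002  0.0001  0.0047  0.0009]
80 78 87 0.997 [-92. 138.] [ 0.0042  0.0001 -0.0002  0.0001  0.0096 -0.0001]
81.5 78 87 0.997 [-94. 134.] [ 0.0042  0.0001 -0.0002  0.0001  0.0139 -0.0008]
83 78 87 0.997 [-95. 130.] [ 0.0042  0.0001 -0.0002  0.0001  0.0182 -0.0014]
84.5 78 87 0.997 [-97. 126.] [ 0.0042  0.0001 -0.0002  0.0001  0.0224 -0.0018]
86 78 87 0.997 [-97. 121.] [ 0.0042  0.0001 -0.0002  0.0001  0.0267 -0.0012]
87 78 87 0.997 [-98. 119.] [ 0.0042  0.0001 -0.0002  0.0001  0.0295 -0.0017]
88 78 87 0.997 [-98. 116.] [ 0.0042  0.0001 -0.0002  0.0001  0.0323 -0.0011]
89 78 87 0.997 [-99. 113.] [ 0.0042  0.0001 -0.0002  0.0001  0.0351 -0.0006]
90 78 87 0.997 [-99. 110.] [ 0.0042  0.0001 -0.0002  0.0001  0.0379  0.0001]
91 78 87 0.997 [-101.   99.] [ 0.0042  0.0001 -0.0002  0.0001  0.0492  0.0007]
91 78 87 0.997 [-101.   99.] [ 0.0042  0.0001 -0.0002  0.0001  0.0492  0.0007]
92.2 78 87 0.997 [-101.   95.] [ 0.0042  0.0001 -0.0002  0.0002  0.0528  0.0017]
```

>>> {"api": "drive_tool", "payload": {"plan": [{"rx": 0.0014, "ry": 0, "rz": 0, "x": 0, "y": 0.0047, "z": 0.0005, "fingers": 0.997}, {"rx": 0.0042, "ry": 0, "rz": 0, "x": 0, "y": 0.0096, "z": -0.0001, "fingers": 0.997}, {"rx": 0.0042, "ry": 0, "rz": 0, "x": 0, "y": 0.0139, "z": -0.0008, "fingers": 0.997}, {"rx": 0.0042, "ry": 0, "rz": 0, "x": 0, "y": 0.0182, "z": -0.0014, "fingers": 0.997}, {"rx": 0.0042, "ry": 0, "rz": 0, "x": 0, "y": 0.0224, "z": -0.0018, "fingers": 0.997}, {"rx": 0.0042, "ry": 0, "rz": 0, "x": 0, "y": 0.0267, "z": -0.0015, "fingers": 0.997}, {"rx": 0.0042, "ry": 0, "rz": 0, "x": 0, "y": 0.0295, "z": -0.0015, "fingers": 0.997}, {"rx": 0.0042, "ry": 0, "rz": 0, "x": 0, "y": 0.0323, "z": -0.0011, "fingers": 0.997}, {"rx": 0.0042, "ry": 0, "rz": 0, "x": 0, "y": 0.0351, "z": -0.0006, "fingers": 0.997}, {"rx": 0.0042, "ry": 0, "rz": 0, "x": 0, "y": 0.037, "z": 0, "fingers": 0.997}, {"rx": 0.0042, "ry": 0, "rz": 0, "x": 0, "y": 0.0379, "z": 0, "fingers": 0.997}, {"rx": 0.0042, "ry": 0, "rz": 0, "x": 0, "y": 0.0379, "z": 0, "fingers": 0.997}]}}

```text
time: 13.22
ee_pos: [0.4972, 0.1496, 0.1106]
eef_rot: [-0.15, 0.763, -0.617, 0.123]
ft_force: [0.4, 1.0, 0.1]
width: 0.087
```

Run:
```python
from est import *
s=rec(); print(s['time'],s['joint_positions'].round(2),s['ee_pos'],s['ft_force'],s['width'])
print(delta(*hand(*front(89.99,78,87,d=14.5,back=37),78,-1),s))
est("t90")
```

```text
13.225 [-0.88  0.75  0.    1.84  1.04  1.63  0.48] [0.49715989 0.1496292  0.11063064] [0.44081098 1.01702834 0.14334897] 0.08698343445740966
(array([ 0.    ,  0.0001, -0.0004,  0.0002,  0.0003,  0.0001]), np.float64(0.1))
line n=5087 dir 0.0 ends [-68.4  99.5] [106.9  99.5]
line n=1197 dir 180.0 ends [-68.8  97.8] [108.   97.7]
line n=863 dir 0.0 ends [-62.7 101.1] [101.2 101.2]
```

View pics/t90.png

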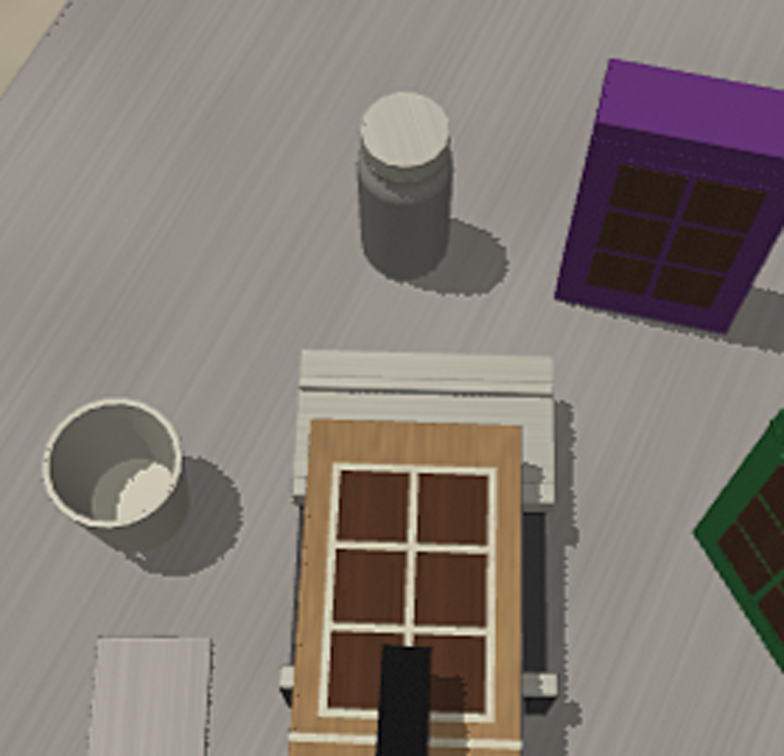

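>>> {"api": "drive_tool", "payload": {"plan": [{"rx": 0, "ry": 0, "rz": 0, "x": 0, "y": 0.002, "z": 0, "fingers": 0.997}, {"rx": 0, "ry": 0, "rz": 0, "x": 0, "y": 0.0045, "z": 0, "fingers": 0.997}, {"rx": 0, "ry": 0, "rz": 0, "x": 0, "y": 0.0045, "z": 0, "fingers": 0.997}, {"rx": 0, "ry": 0, "rz": 0, "x": 0, "y": 0.0045, "z": -0.01, "fingers": 0.997}, {"rx": 0, "ry": 0, "rz": 0, "x": 0, "y": 0.0045, "z": -0.03, "fingers": 0.997}, {"rx": 0, "ry": 0, "rz": 0, "x": 0, "y": 0.0045, "z": -0.055, "fingers": 0.997}, {"rx": 0, "ry": 0, "rz": 0, "x": 0, "y": 0.0045, "z": -0.085, "fingers": 0.997}, {"rx": 0, "ry": 0, "rz": 0, "x": 0, "y": 0.0045, "z": -0.12, "fingers": 0.997}, {"rx": 0, "ry": 0, "rz": 0, "x": 0, "y": -0.03, "z": -0.15, "fingers": 0.997}, {"rx": 0, "ry": 0, "rz": 0, "x": 0, "y": -0.07, "z": -0.16, "fingers": 0.997}, {"rx": 0, "ry": 0, "rz": 0, "x": 0, "y": -0.09, "z": -0.16, "fingers": 0.997}, {"rx": 0, "ry": 0, "rz": 0, "x": 0, "y": -0.09, "z": -0.16, "fingers": 0.997}]}}

```text
time: 14.78
ee_pos: [0.4443, 0.2772, 0.2327]
eef_rot: [-0.15, 0.763, -0.616, 0.124]
ft_force: [0.8, 0.3, -0.2]
width: 0.0868
```

Run:
```python
from est import *
s=rec(); print(s['time'],s['joint_positions'].round(2),s['joint_vel'].round(2),s['ee_pos'],s['ft_force'],s['width'])
est()
d=viewer.camera("scene"); save(d,"end")
d=viewer.camera("top"); save(d,"endtop"); w=cloud(d)
m=((abs(w[...,2]-.1)<.006)&(abs(w[...,0]-.54)<.12)&(abs(w[...,1]-.03)<.13)).astype(np.uint8)
n,l,st,ce=cv2.connectedComponentsWithStats(m); i=1+st[1:,4].argmax(); P=w[l==i]
q,sz,a=cv2.minAreaRect((P[:,:2]*1000).astype(np.float32)); print(q,sz,a,np.median(P[:,2]))
for n in ("shaker","tub","knife"): print(n,nets.find_in(n,"scene")[:1])
```

```text
14.775 [-1.02  0.63 -0.07  1.67  0.95  1.92  0.63] [ 0.01  0.04 -0.    0.02 -0.01 -0.02 -0.02] [0.4442536  0.27716844 0.23272403] [ 0.76705268  0.30311494 -0.17308735] 0.08679138490003688
line n=5574 dir 0.0 ends [-69.3  99.3] [106.8  99.4]
line n=1211 dir 0.1 ends [-63.4 100.9] [103.6 101.1]
line n=1041 dir 0.0 ends [-70.6  97.7] [108.6  97.7]
(542.2638549804688, 41.64350891113281) (110.01256561279297, 180.408935546875) 23.026947021484375 0.10091150844990837
shaker [{'centre': [0.6441, -0.1727, 0.0951], 'confidence': 0.84}]
tub [{'centre': [0.7296, 0.0312, 0.0392], 'confidence': 0.76}]
knife [{'centre': [0.6439, 0.1615, 0.0033], 'confidence': 0.66}]
```

View pics/end.png

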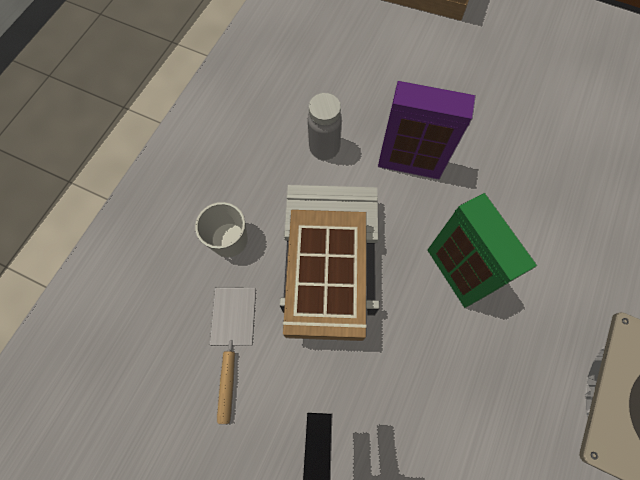

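View pics/endtop.png

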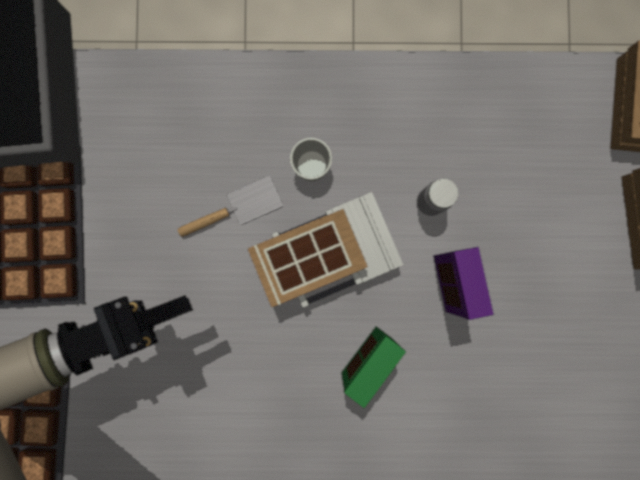

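```bash
python3 -c "
from bench import workorder
print(workorder.close_job())"
```

```text
the job is handed in; nothing more can be done
None
```

The brown carton now lies flat across the lip and the rest bar, window side up, and the job is handed in at about 15 s of the 45 s limit.

**How it was done:** I put the two fingers loosely on either side of the carton, 8 mm wider than it is thick, so it was never pinched. The rear finger tipped it to its balance point. It then swung about 3° onto the front finger, which let it down at about 16°/s or slower. I lowered the hand about 4.5 mm to clear the carton and drew it away.

**Last checks:**
- **Flatness:** the carton's upper face is level to within 0.1°, at 99–101 mm above the table; it should be 100.
- **Foot:** it is over the ledge but about 16 mm behind the lip's edge, because it slid back while tipping. I judged that close enough and did not push it back.
- **Alignment:** the carton is within about 0.5° of square to the stand.
- **Other things:** the shaker, tub and knife look unmoved. The shaker's detected centre is about 19 mm lower than before, but it is no longer partly hidden and the pictures show it in the same place.
- **Forces:** every reading between moves was 2 N or less, within the sensor noise. Forces during a move were not recorded.

One move call was refused at the start because its rows were incomplete, and nothing moved.

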